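# Clamp the dressing stone in its sloping stand

## Robot

A 6-joint arm with a two-finger parallel gripper is mounted at the origin on the work surface; the furniture and walls round the work are solid. World frame = base frame: x ahead of the robot, y to its left, z up, the work surface at z = 0. Lengths are in mm, angles in degrees, forces in N, time in s.
With the tool pointing down it reaches from about 300 to 850 mm from the base axis. Payload 4.2 kg.
Tool frame: the origin (TCP) lies midway between the tips of the shut fingers; the grasp point (between the pads) lies 19 mm behind it (env.grasp_offset is the distance from the TCP to the grasp point, in mm); z points along the fingers, y is the line along which they close (so a half turn about z gives the same grasp; the last joint's range is limited). The gripper opens to 91 mm and grips with 3 to 60 N. Pads are 32 mm wide; open, the fingers measure 118 mm over their backs; the gripper's body (76 mm by 178 mm) begins 60 mm behind the grasp point.
Start: joints at [66.234, 18.312, 89.639, -0, 72.044, -1.146], TCP at [221.162, 530.783, 213.976] pointing down, gripper open.
Joint ranges: [-177.97, 177.97], [-48.28, 115.42], [12.27, 149.76], [-77.06, 257.06], [2.81, 150.46], [-146.56, 146.56]. Speed limits (degrees/s): [147.25, 147.25, 180, 180, 180, 180].

## Interface

Orientations are given as [roll, pitch, yaw] about the fixed x, y, z axes, in that order (R = Rz(yaw) Ry(pitch) Rx(roll)).
In Python, from workcell import env, optics gives the robot as it stands. The module is installed in compiled form; this text tells all that it offers.
- The arm moves only by the tool send_rows, never from a script. Its argument "targets" is a list that holds one entry, the list of rows, each a list of 7 numbers: the turn, a rotation vector about the world's x, y, z scaled (see below), then the shift along the world's x, y, z scaled (see below), then the closure, from -1 (fully open) to 1 (shut). In form: [[[rx, ry, rz, x, y, z, gripper], ...]]. A call has 1 to 12 rows; each row shifts and turns the commanded pose from where the row before left it; what a row does not reach is not made up. The controller multiplies each number of a shift by 0.2 m and each number of a turn by pi/2 rad. A row lasts 1/10 s, in which the tool goes at most 50 mm and 8.59 degrees, less where a joint would pass 70% of its speed; a pose out of reach is approached as far as the arm can. A call with a number of a shift or a turn outside -1 to 1 is refused whole. A call with a gripper value outside its range is refused whole. The fingers move at their own pace and stop on an object; "grip_force" is the grip in N (left out, the last holds). Time passes only in rows, so rows that do not move let the fingers close. It gives the time, the measured TCP pose, the force, the opening and the grip force at its end, in the units of the state.
- env.state(): the state, without advancing time (a new reading comes with each control period).
- optics.grab_frame(name): name is "side" or "top"; returns (picture, depth): 420x560x3 uint8, red, green, blue; 420x560 float32, mm along the optical axis (not along the pixel's ray), 0 where there is no reading.
- optics.camera_info(name): a dict with "camera_matrix" (3x3 intrinsics, pixels), "R" (3x3) and "t" (3): a world point X has camera coordinates R X + t. Camera axes: x right, y down, z forward; pixel columns grow to the right and rows downward; lengths in mm; the calibration is good to about 2 mm. A picture is of the moment at which its call begins. camera_info takes no time and is no camera call.
- env.job_done(): hands the job in; it is judged then, once.
Trained networks look in the newest picture that a camera, given by its name, has taken for a name from the list of things; names that differ only in an ending like _2 or _b are one class to them, and where a whole thing is asked for, a point or a joint stands for the part that bears it (a point fixed in the world has none). Each returns a list of dicts, best first, with "conf" (0 to 1); they miss things now and then, are a little off and sometimes report something else, mostly with a low value. They report only what shows in the picture. A call takes as long as a camera call.
- optics.silhouettes(camera, name): "mask" (420x560 bool, what is visible of it) and "at" ([column, row] in pixels, amid what is visible of it).
- optics.place_of(camera, name): "at" ([column, row] in pixels: a listed point, or the origin of a listed thing).
The state is a dict: "time_s": time; "qpos": joint angles; "qvel": joint speeds; "effort": joint torques, N m; "ee_pos": TCP position; "ee_rot": TCP orientation; "force": force on the tool from outside, world axes, zero at the start; "torque": the same for the moment, N m; "gripper_width": finger opening in mm; "gripper_force": force on a finger pad.
Only numpy, scipy, OpenCV 4.12 (cv2) and the standard library are available. Lean on these libraries where they do the work, as an engineer would, in place of code of your own. Each camera call takes 0.05 s, during which the arm holds its last target. There are 200 camera calls.

## Task

Set the grey dressing stone lengthwise on the sloping bed of the green clamp stand and slide it down under the hood until it meets the stop. Press on it until you feel that it sits fully down on the bottomed bed, and only then swing the red-handled clamp shut over it and let go. Leave the felt wheel, jar and wedge where they are.

Things in the scene. Friction and masses are not known exactly. Their poses are not given: they have to be found in the camera images.
- stone_centre (a point): centre (half-way up) of the dressing stone, a loose plain grey-brown bar 48 x 150 x 24 mm (x, y, z), about 0.3 kg, flat on the table at first; its y axis runs along its length, z up. Either end may go into the pocket; the broad face that is up stays up. Fully home, its centre is at x = 75, y = 0, z = 12 mm of the cradle frame, its length along the cradle's x
- cradle: sloping part of the fixed green clamp stand (foot 205 x 130 mm; nothing fixed above 150 mm). Origin: on the stop's face, mid-width, at the bed's surface when the bed is down; 47 mm above the table. x = up the slope (28 degrees; the low end with the stop faces the robot), y = across, to the left seen from the low end, z = square out of the bed, leaning 28 degrees from vertical
- pocket (a point): middle of the pocket's mouth, cradle x = 25, y = 0, z = 18 mm. In the cradle frame: hidden stop face at x = 0; hood roof x = 0 to 25, its underside at z = 36 and top at 41; side cheeks x = 0 to 34, 52 mm apart inside, flaring to 64 mm apart at x = 45, tops at z = 41. Farther up, both sides are open
- bed_end (a point): cradle x = 156, y = 0, z = 0: upper end of the bed, an aluminium plate 44 mm wide, x = 4 to 156, which slides along the cradle's z on stiff guides. Its surface starts an unseen 5 to 9 mm high (z = 5 to 9), sinks under a push of about 7 N, stays where left (the stone's weight does not sink it, nothing springs back) and stops firmly at z = 0. This point stays at z = 0. Below it is a spine, top at z = -16
- clamp (a joint): angle of the hinged clamp strap, rad: 0 = shut, lying across the stone along -y of the cradle; grows as it opens upward and over to +y; 1.57 = square out of the bed; starts at 1.9 to 2.1, at most 2.2. The hinge is stiff: it stays where left, 1 to 2 N at the handle moves it. Shut, its rubber pad's underside is at z = 24.5 mm
- clamp_hinge (a point): point on the clamp's hinge axis, mid-width of the strap: cradle frame x = 140, y = 66, z = 30 mm; the axis runs along the cradle's x
- clamp_handle (a point): centre of the clamp's red round grip, 18 mm diameter and 26 mm long along the cradle's x, 112 mm from the hinge axis at the end of the steel strap, which is 16 mm wide and 6 mm thick
- felt_centre (a point): centre of the loose felt wheel, 60 mm diameter, 25 mm high, pale; leave it alone
- jar_centre (a point): middle of the loose glass jar with grey lid, 71 mm diameter, 102 mm high; leave it alone
- wedge_centre (a point): centre of the loose wooden wedge 30 x 75 x 22 mm; leave it alone

How it is judged:
By the outcome, as a careful person would: the job done as asked, in the order asked, and still so for the second after the job is handed in, with the robot touching nothing.
It also fails if it takes over 72 s, if anything falls off the work surface, if the arm or the gripper's body presses on something with over 40 N, if the wrist force passes 120 N, or if a joint passes its speed limit or range.

## Working session

There is one attempt and no reset: what is moved stays moved. The work goes in short steps, Python scripts to look and compute and a tool call to move; the robot and the scene stay as the last step left them, time stands still between calls to the robot, and variables do not carry over. Pictures are saved under pics/ and viewed, at most 10 in all, crops included, and the job is handed in when it is done.

Besides the shell and the picture viewer there is one more tool, called after "Request:" as name([rows], argument=value, ...), one row to a line, values as JSON. send_rows: Moves the arm, as the interface text tells. Its arguments: {"type":"object","properties":{"targets":{"type":"array"},"grip_force":{"type":"number"}},"required":["targets"]}

```bash
mkdir -p pics
cat > h.py <<'E'
import numpy as np, cv2
from workcell import env, optics
from scipy.spatial.transform import Rotation as Ro
def cam(n):
    c=optics.camera_info(n); return np.array(c["camera_matrix"]),np.array(c["R"]),np.array(c["t"])
def unproj(n,uv,d):
    K,R,t=cam(n); uv=np.atleast_2d(uv); d=np.atleast_1d(d)
    p=np.c_[uv,np.ones(len(uv))]@np.linalg.inv(K).T*d[:,None]
    return (p-t)@R
def ray(n,uv,z):
    K,R,t=cam(n); c=-R.T@t; v=R.T@np.linalg.inv(K)@np.r_[uv,1]; return c+v*(z-c[2])/v[2]
def proj(n,X):
    K,R,t=cam(n); q=(np.atleast_2d(X)@R.T+t)@K.T; return q[:,:2]/q[:,2:]
def maskpts(n,m,d):
    r,c=np.nonzero(m&(d>0)); return unproj(n,np.c_[c,r],d[r,c])
E
python3 - <<'E'
from h import *
ims=[]
for n in("top","side"):
    im,d=optics.grab_frame(n); cv2.imwrite(f"pics/{n}0.png",im[:,:,::-1]); np.save(f"d_{n}.npy",d)
    K,R,t=cam(n); print(n,"cam at",(-R.T@t).round(),"fwd",R[2].round(2))
    for k in["stone_centre","cradle","pocket","bed_end","clamp_hinge","clamp_handle","felt_centre","jar_centre","wedge_centre"]:
        for r in optics.place_of(n,k)[:2]:
            u=np.array(r["at"]); c,rr=u.round().astype(int).clip(0,[559,419]); dd=d[rr,c]
            print(k,round(r["conf"],2),u.round(1),unproj(n,u,dd)[0].round() if dd>0 else None)
    for s in optics.silhouettes(n,"stone_centre")[:1]:
        p=maskpts(n,s["mask"],d); p=p[p[:,2]>15]; 
        print("stone",round(s["conf"],2),len(p),np.median(p,0).round(1),cv2.minAreaRect(p[:,:2].astype(np.float32)))
print(env.state())
E
```

```text
top cam at [ 370.  -29. 1224.] fwd [ 0.17 -0.   -0.99]
stone_centre 0.98 [164.1 236.2] [506. 234.  23.]
cradle 0.68 [308.7 249.9] [ 478. -100.   93.]
pocket 0.81 [310.1 240.7] [ 502. -104.   62.]
bed_end 0.64 [313.9 180.5] [ 630. -107.  109.]
clamp_hinge 0.56 [281.3 194.4] [589. -36. 148.]
clamp_hinge 0.24 [408.6 245.5] [ 503. -340.   10.]
clamp_handle 0.72 [254.6 205.1] [547.  16. 240.]
felt_centre 0.75 [407.9 246.4] [ 502. -341.   -0.]
jar_centre 0.86 [153.9 170.3] [644. 250. 100.]
wedge_centre 0.93 [193.6 176.1] [656. 176.   8.]
stone 0.93 1329 [503.9 236.1  24.1] ((504.48175048828125, 236.87161254882812), (48.49814224243164, 149.99822998046875), 8.841909408569336)
side cam at [ 473. -775.  554.] fwd [ 0.09  0.85 -0.51]
stone_centre 0.97 [260.5 201. ] [514. 207.  24.]
cradle 0.92 [254.  259.5] [ 484. -128.   76.]
pocket 0.93 [263.1 252.7] [ 502. -129.   91.]
bed_end 0.96 [323.7 225.9] [669.  98.   1.]
clamp_hinge 0.58 [306.  205.4] [598. -41. 142.]
clamp_handle 0.67 [281.6 159.2] [552.   9. 227.]
felt_centre 0.7 [276.6 365.2] [ 508. -342.   25.]
jar_centre 0.78 [310.5 181.7] [655.
[... 215 characters left out ...]
845703), 9.2412748336792)
{'time_s': 1.1, 'qpos': array([ 6.62359729e+01,  1.83123944e+01,  8.96379396e+01,  1.62403816e-03,
        7.20414336e+01, -1.14866172e+00]), 'qvel': array([ 0.05394253,  0.00729866,  0.0606897 , -0.0348002 ,  0.14523532,
       -0.03114107]), 'effort': array([-1.27718136e-03, -4.12383986e+01, -2.32227373e+01,  7.27246120e-02,
        3.81972268e-02, -1.32486585e-05]), 'ee_pos': array([221.14520837, 530.81763397, 213.97816603]), 'ee_rot': array([ 1.79991738e+02, -1.37964467e-03,  1.57384134e+02]), 'force': array([ 0.20342316,  0.59075362, -0.0198283 ]), 'torque': array([-0.00226796, -0.01789355,  0.02092565]), 'gripper_force': 0.0, 'gripper_width': 91.2221819266478}
```

Run:
```python
from h import *
a=cv2.imread("pics/top0.png")[130:290,120:440]; b=cv2.imread("pics/side0.png")[130:330,180:430]
cv2.imwrite("pics/c0.png",cv2.resize(a,None,fx=2.5,fy=2.5,interpolation=2)); cv2.imwrite("pics/c1.png",cv2.resize(b,None,fx=3,fy=3,interpolation=2))
# fit cradle pose (origin x,y, yaw) by network keypoints in both cameras
from scipy.optimize import least_squares
s,c=np.sin(np.radians(28)),np.cos(np.radians(28))
def T(p,x,y,yaw):
    B=Ro.from_euler("ZY",[yaw,-28],degrees=True).as_matrix(); return np.array([x,y,47])+np.atleast_2d(p)@B.T
pts={"cradle":[0,0,0],"pocket":[25,0,18],"bed_end":[156,0,0],"clamp_hinge":[140,66,30]}
obs=[("top","cradle",308.7,249.9),("top","pocket",310.1,240.7),("top","bed_end",313.9,180.5),("top","clamp_hinge",281.3,194.4),
("side","cradle",254,259.5),("side","pocket",263.1,252.7),("side","bed_end",323.7,225.9),("side","clamp_hinge",306,205.4)]
def f(q): return np.concatenate([proj(n,T(pts[k],*q))[0]-[u,v] for n,k,u,v in obs])
r=least_squares(f,[490,-110,0],loss="soft_l1"); print(r.x.round(1),f(r.x).reshape(-1,2).round(1).tolist())
# depth view: green pixels
for n in("top","side"):
    im=cv2.imread(f"pics/{n}0.png"); h=cv2.cvtColor(im,cv2.COLOR_BGR2HSV); d=np.load(f"d_{n}.npy")
    m=(h[:,:,0]>38)&(h[:,:,0]<90)&(h[:,:,1]>70)
    p=maskpts(n,m,d); p=p[(p[:,0]>400)&(p[:,0]<750)&(abs(p[:,1]+100)<150)]
    print(n,len(p)); l=p[(p[:,2]<40)]; print(cv2.minAreaRect(p[:,:2].astype(np.float32)), cv2.minAreaRect(l[:,:2].astype(np.float32)) if len(l)>5 else 0)
```

```text
[ 486.7 -102.7    0. ] [[0.1, -2.0], [-0.4, -0.0], [-1.7, 1.4], [0.5, -2.6], [1.5, 3.8], [-1.3, -0.8], [-0.1, 3.3], [-1.2, 0.2]]
top 2831
((550.3356323242188, -95.96192169189453), (137.45045471191406, 201.1533966064453), 89.5276870727539) ((550.4047241210938, -101.59845733642578), (126.84623718261719, 200.5413055419922), 89.08570861816406)
side 4752
((553.1304931640625, -96.53755187988281), (139.35955810546875, 200.2098388671875), 89.0422592163086) ((552.83056640625, -103.02873229980469), (125.16727447509766, 200.72238159179688), 88.62808990478516)
```

View pics/c0.png

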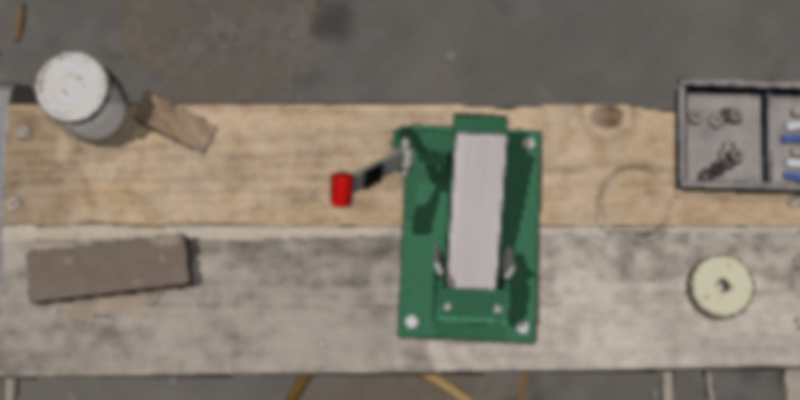

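View pics/c1.png

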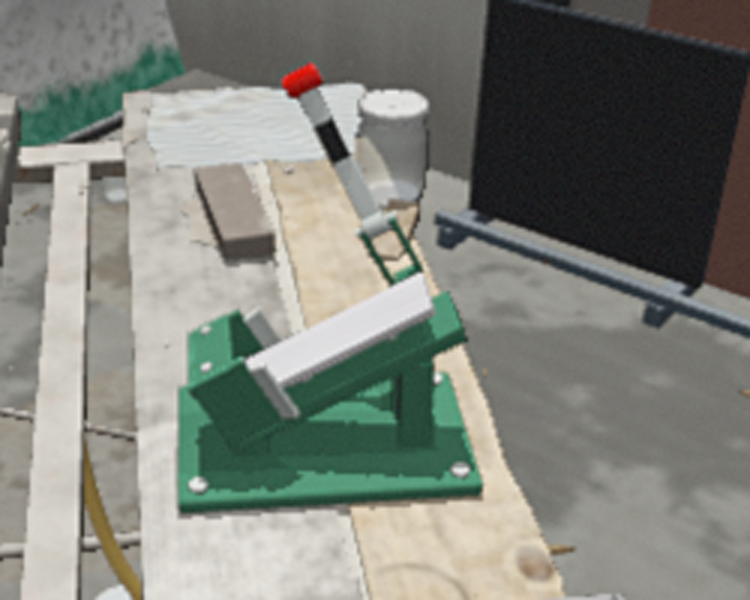

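The top crop shows the stone at full-frame pixel (164,236), the stand at about (308,225) and the red grip at (257,206). The side crop shows the pale bed, with the hood at its low end and the clamp open to +y. Next I refine the bed axis and clamp angle from depth while moving above the stone.

Request:
send_rows([
  [[0,0,-0.095,0.2,-0.2,0,-1],[0,0,-0.095,0.2,-0.2,0,-1],[0,0,-0.095,0.2,-0.2,0,-1],[0,0,-0.095,0.2,-0.2,0,-1],[0,0,-0.095,0.2,-0.2,-0.1,-1],[0,0,-0.095,0.2,-0.2,-0.15,-1],[0,0,-0.08,0.2,-0.17,-0.2,-1],[0,0,0,0,0,0,-1]],
])

```text
time_s: 1.9
ee_pos: [458.4, 294.7, 139.9]
ee_rot: [-179.7, 0.2, 98.5]
force: [-1.8, 0.0, -0.6]
gripper_width: 91.5
gripper_force: 0.0
```

```bash
cat >> h.py <<'E'
def T(p,x,y,yaw):
    B=Ro.from_euler("ZY",[yaw,-28],degrees=True).as_matrix(); return np.array([x,y,47])+np.atleast_2d(p)@B.T
def Ti(X,x,y,yaw):
    B=Ro.from_euler("ZY",[yaw,-28],degrees=True).as_matrix(); return (np.atleast_2d(X)-[x,y,47])@B
E
python3 - <<'E'
from h import *
q=(486.7,-102.7,-1.0)
for n in("top","side"):
    im=cv2.imread(f"pics/{n}0.png"); h=cv2.cvtColor(im,cv2.COLOR_BGR2HSV); d=np.load(f"d_{n}.npy")
    pale=(h[:,:,1]<45)&(h[:,:,2]>130)
    p=Ti(maskpts(n,pale,d),*q); p=p[(abs(p[:,1])<35)&(p[:,0]>30)&(p[:,0]<175)&(abs(p[:,2]-6)<12)]
    A=np.c_[p[:,:2],np.ones(len(p))]; print(n,"bed",len(p),"z plane",np.linalg.lstsq(A,p[:,2],rcond=None)[0].round(3),"zmean",p[:,2].mean().round(1),"x",np.percentile(p[:,0],[0,1,99,100]).round(1))
    for a in range(45,165,20):
        y=p[(abs(p[:,0]-a)<10),1]; 
        if len(y): print(a,np.percentile(y,[1,99]).round(1),end="; ")
    red=((h[:,:,0]<8)|(h[:,:,0]>172))&(h[:,:,1]>150)&(h[:,:,2]>80)
    r=maskpts(n,red,d); r=r[(abs(r[:,0]-550)<60)&(abs(r[:,1]-10)<80)]; rc=Ti(r,*q); print("\nred",len(r),np.median(r,0).round(1),np.median(rc,0).round(1),rc.min(0).round(),rc.max(0).round())
    g=(h[:,:,1]>70)&(h[:,:,0]>38)&(h[:,:,0]<90); p=maskpts(n,g,d); l=p[(abs(p[:,2]-8)<12)&(abs(p[:,0]-550)<150)&(abs(p[:,1]+100)<120)]
    print("foot",cv2.boxPoints(cv2.minAreaRect(l[:,:2].astype(np.float32))).round().tolist())
print({k:v for k,v in env.state().items() if k in("ee_pos","ee_rot","force","time_s","qpos")})
E
```

```text
top bed 1051 z plane [5.000e-03 0.000e+00 8.019e+00] zmean 8.5 x [ 30.   31.2 153.6 155.4]
45 [-17.6  23.2]; 65 [-18.5  24.4]; 85 [-17.8  23.4]; 105 [-18.2  24.3]; 125 [-18.4  23.6]; 145 [-17.3  24.4]; 
red 94 [547.2  13.1 236.6] [140.7 116.6 140.4] [128. 109. 135.] [152. 123. 145.]
foot [[449.0, -163.0], [650.0, -167.0], [652.0, -40.0], [451.0, -37.0]]
side bed 817 z plane [1.000e-03 2.000e-02 7.372e+00] zmean 7.5 x [ 30.   34.5 155.3 155.8]
45 [-29.9  34.3]; 65 [-18.3  26.9]; 85 [-17.5  26.4]; 105 [-17.2  27.3]; 125 [-17.2  27. ]; 145 [-17.7  27.6]; 
red 90 [548.8   8.9 232.7] [140.9 112.7 135.8] [128. 108. 127.] [153. 121. 141.]
foot [[451.0, -163.0], [652.0, -168.0], [655.0, -43.0], [454.0, -38.0]]
{'time_s': 1.9, 'qpos': array([31.58552898, 19.16786767, 99.76153261, -0.10164459, 61.45860983,
       23.12463046]), 'ee_pos': array([458.35389888, 294.7074499 , 139.86558907]), 'ee_rot': array([-179.67806697,    0.23421168,   98.510424  ]), 'force': array([-1.7837552 ,  0.04839335, -0.55271479])}
```

Request:
send_rows([
  [[0,0,0.005,0.072,-0.063,-0.13,-1],[0,0,0,0.072,-0.063,-0.13,-1],[0,0,0,0.071,-0.062,-0.13,-1],[0,0,0,0,0,-0.1,-1],[0,0,0,0,0,0,-1]],
])

```text
time_s: 2.4
ee_pos: [498.7, 260.9, 43.4]
ee_rot: [-179.7, 0.1, 99.4]
force: [-0.0, -0.4, -0.2]
gripper_width: 91.5
gripper_force: 0.0
```

Request:
send_rows([
  [[0,0,0,0.014,-0.02,-0.1,-1],[0,0,0,0,0,-0.07,-1],[0,0,0,0,0,-0.027,-1],[0,0,0,0,0,0,-1],[0,0,0,0,0,0,0.5],[0,0,0,0,0,0,0.5],[0,0,0,0,0,0,0.5],[0,0,0,0,0,0,0.5],[0,0,0,0,0,0,0.5]],
], grip_force=30)

```text
time_s: 3.3
ee_pos: [503.3, 257.5, 6.4]
ee_rot: [180.0, -0.0, 99.3]
force: [0.3, -0.6, -0.0]
gripper_width: 53.8
gripper_force: 0.0
```

Request:
send_rows([
  [[0,0,0,0,0,-0.01,0.8],[0,0,0,0,0,0,0.8],[0,0,0,0,0,0,0.8],[0,0,0,0,0,0,0.8],[0,0,0,0,0,0,0.8]],
])

```text
time_s: 3.8
ee_pos: [503.5, 257.6, 5.1]
ee_rot: [180.0, -0.0, 99.3]
force: [-1.1, -1.1, 7.4]
gripper_width: 47.9
gripper_force: 29.9
```

Request:
send_rows([
  [[0,0,0,0,0,0.1,0.8],[0,0,0,0,0,0.2,0.8],[0,0,0,-0.06,-0.05,0.2,0.8],[0,0,0.06,-0.1,-0.1,0.2,0.8],[0,0,0.07,-0.1,-0.12,0.2,0.8],[0,0,0.07,-0.08,-0.15,0.1,0.8],[0,0,0.07,-0.08,-0.15,0,0.8],[0,0,0.07,-0.05,-0.15,0,0.8],[0,0,0.07,0,-0.15,0,0.8],[0,0,0.07,0,-0.15,0,0.8],[0,0,0.07,0,-0.15,0,0.8],[0,0,0,0,0,0,0.8]],
])

```text
time_s: 5.0
ee_pos: [408.7, 21.2, 203.0]
ee_rot: [-179.9, -0.0, 148.7]
force: [0.0, 0.3, -2.7]
gripper_width: 48.4
gripper_force: 29.9
```

Request:
send_rows([
  [[0,0,0.07,0,-0.15,0,0.8],[0,0,0.07,0,-0.15,0,0.8],[0,0,0.07,0,-0.15,0,0.8],[0,0,0.07,0,-0.1,0,0.8],[0,0,0.057,0,-0.06,0,0.8],[0,-0.07,0,0.05,0,0,0.8],[0,-0.07,0,0.05,0,0,0.8],[0,-0.07,0,0.05,0,0,0.8],[0,-0.07,0,0.05,0,0,0.8],[0,-0.031,0,0.05,0,0,0.8],[0,0,0,0,0,0,0.8]],
])

```text
time_s: 6.1
ee_pos: [457.8, -97.1, 202.0]
ee_rot: [179.4, 27.8, 178.9]
force: [0.2, -0.6, -3.0]
gripper_width: 48.2
gripper_force: 29.9
```

```bash
cat >> h.py <<'E'
Q=(486.7,-99.7,-1.0)
def where(Q=Q):
    s=env.state(); B=Ro.from_euler("ZY",[Q[2],-28],degrees=True)
    Rt=Ro.from_euler("xyz",s["ee_rot"],degrees=True)
    # desired tool: x=-cradle x, y=+cradle y, z=-cradle z
    D=B*Ro.from_matrix(np.diag([-1.,1,-1])); e=(D*Rt.inv()).as_rotvec()/(np.pi/2)
    print("t",round(s["time_s"],2),"cradle TCP",Ti(s["ee_pos"],*Q)[0].round(1),"turn left",e.round(4),"F cradle",B.inv().apply(s["force"]).round(1),"w",round(s["gripper_width"],1),"gf",round(s["gripper_force"],1))
    return s
def shift(p,Q=Q):
    s=env.state(); print("shift to",p,((T(p,*Q)[0]-s["ee_pos"])/200).round(4))
E
python3 -c "
from h import *
where(); shift([92,0,60]); print(env.state()['qpos'].round())"
```

```text
t 6.1 cradle TCP [ 47.2   2.1 150.4] turn left [-0.006  -0.0022 -0.0023] F cradle [-1.2 -0.6 -2.8] w 48.2 gf 29.9
shift to [92, 0, 60] [ 0.4098 -0.0174 -0.2941]
[ -20.   -3.  123.   17.   34. -121.]
```

Request:
send_rows([
  [[-0.006,-0.002,-0.002,0.1,-0.0174,0,0.8],[0,0,0,0.12,0,-0.04,0.8],[0,0,0,0.12,0,-0.08,0.8],[0,0,0,0.07,0,-0.1,0.8],[0,0,0,0,0,-0.074,0.8],[0,0,0,0,0,0,0.8]],
])

```text
time_s: 6.7
ee_pos: [540.1, -100.3, 141.5]
ee_rot: [180.0, 27.7, 179.1]
force: [0.2, 0.0, -2.6]
gripper_width: 48.4
gripper_force: 29.9
```

Run:
```python
from h import *
where(); shift([92,0,22])
a=[]
for n,(r0,r1,c0,c1) in(("top",(150,270,230,390)),("side",(150,300,200,400))):
    im,d=optics.grab_frame(n); im=im[:,:,::-1].copy(); a.append(cv2.resize(im[r0:r1,c0:c1],(400,300),interpolation=2))
    for s in optics.silhouettes(n,"stone_centre")[:1]:
        p=Ti(maskpts(n,s["mask"],d),*Q); print(n,round(s["conf"],2),len(p)); t=p[p[:,2]>p[:,2].max()-60]
        print("pct x,y,z",np.percentile(p,[2,50,98],axis=0).round(1).tolist())
    h=cv2.cvtColor(im,cv2.COLOR_BGR2HSV); d2=d
    # low part of stone: edges
cv2.imwrite("pics/s1.png",np.hstack(a))
```

```text
t 6.7 cradle TCP [91.5  0.4 58.4] turn left [-0.0004 -0.0031 -0.0015] F cradle [-1.   0.  -2.4] w 48.4 gf 29.9
shift to [92, 0, 22] [ 0.0875 -0.0033 -0.1595]
top 0.84 1105
pct x,y,z [[87.1, -25.3, 57.7], [140.2, -0.8, 77.9], [184.0, 21.5, 154.7]]
side 0.56 1309
pct x,y,z [[40.6, -26.3, 57.4], [133.4, -21.3, 78.7], [186.5, 20.2, 81.0]]
```

View pics/s1.png

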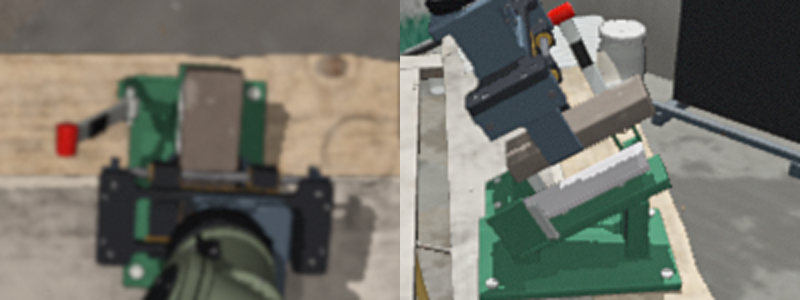

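The stone is held parallel above the bed, about 2 mm toward -y. It shows at crop pixels (212,120) in the left half and (580,130) in the right half. I shift it over and lower it.

Request:
send_rows([
  [[0,-0.003,-0.0015,0.03,0.005,-0.04,0.8],[0,0,0,0.03,0,-0.055,0.8],[0,0,0,0.025,0,-0.04,0.8],[0,0,0,0.011,0,-0.02,0.8],[0,0,0,0,0,0,0.8]],
])

```text
time_s: 7.4
ee_pos: [560.6, -100.6, 112.5]
ee_rot: [-179.9, 28.3, 179.0]
force: [-0.6, -0.4, -2.8]
gripper_width: 48.0
gripper_force: 29.9
```

```bash
python3 -c "
from h import *
where(); shift([94,1.5,14])"
```

```text
t 7.4 cradle TCP [96.   0.4 23.2] turn left [0.0012 0.0037 0.0006] F cradle [-1.8 -0.4 -2.2] w 48.0 gf 29.9
shift to [94, 1.5, 14] [ 0.0126  0.0052 -0.0453]
```

Request:
send_rows([
  [[0,0.002,0,0.005,0.004,-0.02,0.8],[0,0,0,0.004,0,-0.013,0.8],[0,0,0,0.002,0,-0.004,0.8],[0,0,0,0,0,0,0.8],[0,0,0,0,0,0,0.8]],
])

```text
time_s: 7.9
ee_pos: [563.0, -99.9, 106.6]
ee_rot: [-179.8, 28.3, 179.0]
force: [0.4, -0.4, -3.6]
gripper_width: 48.3
gripper_force: 29.9
```

```bash
python3 -c "
from h import *
where(); shift([94,1.5,14])"
```

```text
t 7.9 cradle TCP [95.3  1.1 16.8] turn left [0.0016 0.0032 0.0006] F cradle [-1.4 -0.4 -3.3] w 48.3 gf 29.9
shift to [94, 1.5, 14] [ 0.0007  0.002  -0.0155]
```

Request:
send_rows([
  [[0,0,0,0.0045,0.002,-0.009,0.8],[0,0,0,0.0023,0,-0.0045,0.8],[0,0,0,0,0,0,0.8],[0,0,0,0,0,0,0.8]],
])

```text
time_s: 8.3
ee_pos: [564.3, -99.5, 103.6]
ee_rot: [-179.8, 28.3, 179.0]
force: [-0.4, -0.1, -2.4]
gripper_width: 48.2
gripper_force: 29.9
```

```bash
python3 -c "
from h import *
where()"
```

```text
t 8.3 cradle TCP [95.1  1.6 13.6] turn left [0.0016 0.0029 0.0006] F cradle [-1.5 -0.1 -1.9] w 48.2 gf 29.9
```

Request:
send_rows([
  [[0,0.003,0,0.0023,0,-0.0045,0.8],[0,0,0,0,0,0,0.8],[0,0,0,0.0023,0,-0.0045,0.8],[0,0,0,0,0,0,0.8],[0,0,0,0,0,0,0.8]],
])

```text
time_s: 8.8
ee_pos: [565.3, -99.5, 102.1]
ee_rot: [-179.8, 28.0, 179.0]
force: [-2.3, 0.3, 0.4]
gripper_width: 47.9
gripper_force: 29.9
```

```bash
python3 -c "
from h import *
where()"
```

```text
t 8.8 cradle TCP [95.2  1.6 11.7] turn left [0.0016 0.0002 0.0006] F cradle [-1.9  0.3  1.4] w 47.9 gf 29.9
```

Request:
send_rows([
  [[0,0,0,-0.0138,0.0002,-0.0073,0.8],[0,0,0,-0.0138,0.0002,-0.0073,0.8],[0,0,0,-0.0138,0.0002,-0.0073,0.8],[0,0,0,-0.0138,0.0002,-0.0073,0.8],[0,0,0,0,0,0,0.8]],
])

```text
time_s: 9.3
ee_pos: [553.8, -99.4, 95.9]
ee_rot: [-179.8, 28.0, 179.0]
force: [-2.1, -0.6, 1.7]
gripper_width: 48.1
gripper_force: 29.9
```

```bash
python3 -c "
from h import *
where()"
```

```text
t 9.3 cradle TCP [82.2  1.5 11.7] turn left [ 0.0016 -0.0002  0.0007] F cradle [-1.1 -0.7  2.5] w 48.1 gf 29.9
```

Request:
send_rows([
  [[0,0,0,-0.0138,0.0002,-0.0073,0.8],[0,0,0,-0.0138,0.0002,-0.0073,0.8],[0,0,0,-0.0138,0.0002,-0.0073,0.8],[0,0,0,-0.0138,0.0002,-0.0073,0.8],[0,0,0,0,0,0,0.8]],
])

```text
time_s: 9.8
ee_pos: [542.5, -99.1, 90.0]
ee_rot: [-179.8, 28.0, 179.0]
force: [-2.8, -0.9, 3.5]
gripper_width: 48.3
gripper_force: 29.9
```

```bash
python3 -c "
from h import *
where()"
```

```text
t 9.8 cradle TCP [69.5  1.5 11.7] turn left [ 0.0015 -0.0005  0.0007] F cradle [-0.8 -0.9  4.4] w 48.3 gf 29.9
```

Request:
send_rows([
  [[0,0,0,0,0,0,-0.4],[0,0,0,0,0,0,-0.4],[0,0,0,0,0,0,-0.4],[0,0,0,0.02,0,0.0106,-0.4],[0,0,0,0.02,0,0.0106,-0.4],[0,0,0,0.02,0,0.0106,-0.4],[0,0,0,0.02,0,0.0106,-0.4],[0,0,0,0,0,0,-0.4]],
])

```text
time_s: 10.6
ee_pos: [560.2, -99.3, 99.3]
ee_rot: [-179.8, 28.1, 179.1]
force: [0.1, 0.3, -0.1]
gripper_width: 64.0
gripper_force: 0.0
```

```bash
python3 -c "
from h import *
where()"
```

```text
t 10.6 cradle TCP [89.5  1.7 11.7] turn left [0.0019 0.0009 0.0004] F cradle [ 0.   0.3 -0.1] w 64.0 gf 0.0
```

Request:
send_rows([
  [[0,0,0,0,0,0,0.8],[0,0,0,0,0,0,0.8],[0,0,0,0,0,0,0.8],[0,0,0,0,0,0,0.8],[0,0,0,-0.0138,0.0002,-0.0073,0.8],[0,0,0,-0.0138,0.0002,-0.0073,0.8],[0,0,0,-0.0138,0.0002,-0.0073,0.8],[0,0,0,0,0,0,0.8]],
], grip_force=15)

```text
time_s: 11.4
ee_pos: [549.8, -98.9, 93.7]
ee_rot: [-179.9, 27.9, 179.0]
force: [-2.3, -0.8, -2.0]
gripper_width: 48.2
gripper_force: 15.0
```

```bash
python3 -c "
from h import *
where()"
```

```text
t 11.4 cradle TCP [77.6  1.9 11.6] turn left [ 0.0013 -0.0012  0.0005] F cradle [-2.9 -0.8 -0.7] w 48.2 gf 15.0
```

Request:
send_rows([
  [[0,0,0,-0.0066,0,-0.0035,0.8],[0,0,0,-0.0066,0,-0.0035,0.8],[0,0,0,-0.0066,0,-0.0035,0.8],[0,0,0,0,0,0,0.8]],
])

```text
time_s: 11.8
ee_pos: [547.4, -99.1, 92.5]
ee_rot: [-179.8, 28.1, 179.0]
force: [2.0, 0.0, -2.0]
gripper_width: 48.2
gripper_force: 15.0
```

```bash
python3 -c "
from h import *
where()"
```

```text
t 11.8 cradle TCP [75.   1.6 11.7] turn left [0.0017 0.0006 0.0008] F cradle [ 0.9  0.1 -2.7] w 48.2 gf 15.0
```

Request:
send_rows([
  [[0,0,0,-0.0066,0,-0.0035,0.8],[0,0,0,-0.0066,0,-0.0035,0.8],[0,0,0,0,0,0,0.8],[0,0,0,0,0,0,0.8]],
])

```text
time_s: 12.2
ee_pos: [547.3, -99.5, 92.9]
ee_rot: [-179.8, 28.4, 179.0]
force: [7.2, 4.3, 0.8]
gripper_width: 48.4
gripper_force: 15.0
```

Run:
```python
from h import *
where()
a=[]
for n,(r0,r1,c0,c1) in(("top",(150,270,230,390)),("side",(150,300,200,400))):
    im,d=optics.grab_frame(n); a.append(cv2.resize(im[r0:r1,c0:c1,::-1],(400,300),interpolation=2))
    for s in optics.silhouettes(n,"stone_centre")[:1]:
        p=Ti(maskpts(n,s["mask"],d),*Q); p=p[(abs(p[:,1])<40)&(abs(p[:,2]-20)<30)&(p[:,0]<190)]; print(n,round(s["conf"],2),len(p),np.percentile(p,[2,50,98],axis=0).round(1).tolist())
cv2.imwrite("pics/s2.png",np.hstack(a))
```

```text
t 12.2 cradle TCP [75.   1.3 12.1] turn left [0.0021 0.0039 0.0015] F cradle [ 6.6  4.4 -2.7] w 48.4 gf 15.0
top 0.83 765 [[69.1, -23.6, 14.5], [116.4, -0.8, 32.3], [148.9, 22.3, 36.5]]
side 0.9 842 [[26.5, -23.9, 11.0], [112.9, -13.9, 31.1], [149.3, 20.1, 33.2]]
```

View pics/s2.png

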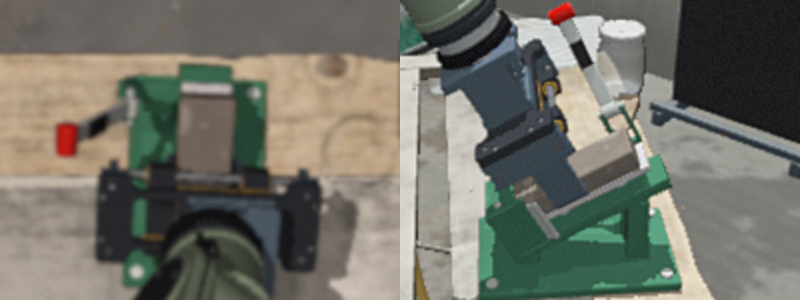

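The stone's upper end is at cradle x≈149.5, shown at left-half pixel (207,95), and the push force rises firmly, so it's at the stop. I release it, back off and close the fingers to press.

Request:
send_rows([
  [[0,0,0,0.005,0,0.0026,-0.4],[0,0,0,0,0,0,-0.4],[0,0,0,0,0,0,-0.4],[0,0,0,-0.03,0,0.055,-0.4],[0,0,0,-0.03,0,0.055,1],[0,0,0,-0.03,0,0.055,1],[0,0,0,0,0,0,1],[0,0,0,0,0,0,1],[0,0,0,0,0,0,1],[0,0,0,0,0,0,1],[0,0,0,0,0,0,1],[0,0,0,0,0,0,1]],
])

```text
time_s: 13.6
ee_pos: [527.2, -99.0, 124.0]
ee_rot: [-179.9, 28.0, 179.0]
force: [-0.0, 0.4, 0.1]
gripper_width: 2.9
gripper_force: 0.0
```

```bash
python3 -c "
from h import *
where(); shift([80,0,36])"
```

```text
t 13.6 cradle TCP [71.9  1.4 49. ] turn left [ 0.0014 -0.0005  0.0006] F cradle [0.  0.4 0.1] w 2.9 gf 0.0
shift to [80, 0, 36] [ 0.066  -0.0082 -0.0382]
```

Request:
send_rows([
  [[0,0,0,0.033,-0.006,-0.019,1],[0,0,0,0.033,0,-0.019,1],[0,0,0,0.0047,0,-0.0088,1],[0,0,0,0.0047,0,-0.0088,1],[0,0,0,0.0047,0,-0.0088,1],[0,0,0,0,0,0,1]],
])

```text
time_s: 14.2
ee_pos: [543.2, -100.2, 111.2]
ee_rot: [-179.8, 28.0, 179.0]
force: [-0.4, 0.3, -0.1]
gripper_width: 0.3
gripper_force: 0.0
```

```bash
python3 -c "
from h import *
where()"
```

```text
t 14.2 cradle TCP [80.   0.5 30.2] turn left [ 0.0015 -0.0003  0.0006] F cradle [-0.4  0.3  0.1] w 0.3 gf 0.0
```

Request:
send_rows([
  [[0,0,0,0.0023,0,-0.0044,1],[0,0,0,0.0023,0,-0.0044,1],[0,0,0,0.0023,0,-0.0044,1],[0,0,0,0,0,0,1]],
])

```text
time_s: 14.6
ee_pos: [544.6, -100.2, 108.8]
ee_rot: [-179.8, 28.0, 179.0]
force: [-1.2, 0.2, 1.0]
gripper_width: 0.6
gripper_force: 1.5
```

```bash
python3 -c "
from h import *
where()"
```

```text
t 14.6 cradle TCP [80.1  0.5 27.4] turn left [ 0.0016 -0.0001  0.0006] F cradle [-0.6  0.1  1.5] w 0.6 gf 1.5
```

Request:
send_rows([
  [[0,0,0,0.0023,0,-0.0044,1],[0,0,0,0,0,0,1],[0,0,0,0.0023,0,-0.0044,1],[0,0,0,0,0,0,1]],
])

```text
time_s: 15.0
ee_pos: [545.6, -100.3, 106.9]
ee_rot: [-179.8, 28.0, 179.0]
force: [-2.2, -0.2, 0.7]
gripper_width: 0.5
gripper_force: 1.2
```

```bash
python3 -c "
from h import *
where()"
```

```text
t 15.0 cradle TCP [80.1  0.5 25.3] turn left [ 0.0016 -0.0002  0.0006] F cradle [-1.6 -0.2  1.7] w 0.5 gf 1.2
```

Request:
send_rows([
  [[0,0,0,0.0023,0,-0.0044,1],[0,0,0,0,0,0,1],[0,0,0,0.0023,0,-0.0044,1],[0,0,0,0,0,0,1]],
])

```text
time_s: 15.4
ee_pos: [545.9, -100.2, 106.4]
ee_rot: [-179.8, 28.0, 179.0]
force: [-12.0, -0.1, 14.9]
gripper_width: 0.5
gripper_force: 9.9
```

```bash
python3 -c "
from h import *
where()"
```

```text
t 15.4 cradle TCP [80.2  0.5 24.7] turn left [0.0017 0.0004 0.0004] F cradle [-3.6 -0.3 18.8] w 0.5 gf 9.9
```

Request:
send_rows([
  [[0,0,0,0.0023,0,-0.0044,1],[0,0,0,0,0,0,1],[0,0,0,0,0,0,1]],
])

```text
time_s: 15.7
ee_pos: [546.0, -100.2, 106.3]
ee_rot: [-179.8, 28.1, 179.1]
force: [-19.5, -1.1, 24.1]
gripper_width: 0.2
gripper_force: 15.2
```

Run:
```python
from h import *
where()
for n in("top","side"):
    im,d=optics.grab_frame(n)
    for s in optics.silhouettes(n,"stone_centre")[:1]:
        p=Ti(maskpts(n,s["mask"],d),*Q); p=p[(abs(p[:,1])<40)&(abs(p[:,2]-20)<30)&(p[:,0]<190)]; t=p[p[:,2]>18]
        print(n,round(s["conf"],2),len(p),np.percentile(p,[2,50,98],axis=0).round(1).tolist(), np.linalg.lstsq(np.c_[t[:,:2],np.ones(len(t))],t[:,2],rcond=None)[0].round(3))
```

```text
t 15.7 cradle TCP [80.2  0.5 24.5] turn left [0.0017 0.0008 0.0003] F cradle [-5.9 -1.5 30.4] w 0.2 gf 15.2
top 0.58 632 [[51.9, -23.7, 8.3], [123.1, 0.4, 24.8], [149.1, 22.9, 29.5]] [0.0000e+00 1.0000e-03 2.4999e+01]
side 0.55 1158 [[26.2, -24.2, 2.0], [100.3, -18.4, 23.5], [149.2, 22.6, 26.1]] [-5.0000e-03  4.2000e-02  2.4629e+01]
```

Firm contact: 30 N at z≈24.5, and both cameras show the stone's top at ~25 with its end at 149. The bed is bottomed. Now I lift off and go round to the outer side of the clamp.

Request:
send_rows([
  [[0,0,0,-0.02,0,0.038,1],[0,0,0,-0.05,0,0.0935,1],[0,0,0,-0.05,0,0.0935,1],[0,0,0,-0.05,0,0.0935,1],[0,0,0,-0.04,0.1,0.08,1],[0,0,0,0,0.16,0,1],[0,0,0,0,0.16,0,1],[0,0,0,0,0.16,0,1],[0,0,0,0,0.16,0,1],[0,0,0,0,0.08,0,1],[0,0,0,0,0,0,1]],
])

```text
time_s: 17.0
ee_pos: [505.2, 65.8, 184.1]
ee_rot: [-179.9, 28.0, 179.2]
force: [1.0, -0.3, -0.3]
gripper_width: 0.7
gripper_force: 0.0
```

Run:
```python
from h import *
where(); shift([140,160,118])
for n in("top","side"):
    im,d=optics.grab_frame(n); h=cv2.cvtColor(im,cv2.COLOR_RGB2HSV)
    red=((h[:,:,0]<8)|(h[:,:,0]>172))&(h[:,:,1]>150)&(h[:,:,2]>80)
    r=Ti(maskpts(n,red,d),*Q); r=r[(abs(r[:,0]-140)<40)&(abs(r[:,1]-110)<60)]
    if len(r): print(n,len(r),r.min(0).round(),r.max(0).round())
    p=Ti(maskpts(n,optics.silhouettes(n,"stone_centre")[0]["mask"],d),*Q); print(np.percentile(p,[2,50,98],axis=0).round(1).tolist())
```

```text
t 17.0 cradle TCP [ 78.2 165.8 113.7] turn left [ 0.0015  0.0001 -0.0019] F cradle [ 0.8 -0.3 -0.7] w 0.7 gf 0.0
shift to [140, 160, 118] [ 0.2624 -0.0338  0.164 ]
top 92 [127. 106. 135.] [153. 120. 145.]
[[21.2, -24.1, 5.8], [88.8, -0.7, 25.3], [148.6, 22.5, 29.7]]
side 89 [128. 105. 127.] [152. 116. 142.]Traceback (most recent call last):
  File "<stdin>", line 8, in <module>
IndexError: list index out of range
```

Request:
send_rows([
  [[0,0,0,0.1,-0.01,0.06,1],[0,0,0,0.1,-0.01,0.06,1],[0,0,0,0.062,-0.014,0.044,1],[0,0,0,0,-0.05,0,1],[0,0,0,0,-0.08,0,1],[0,0,0,0,-0.08,0,1],[0,0,0,0,-0.08,0,1],[0,0,0,0,0,0,1]],
])

```text
time_s: 18.0
ee_pos: [557.3, -3.5, 217.0]
ee_rot: [-179.8, 28.0, 178.8]
force: [0.6, 0.1, -1.0]
gripper_width: 0.7
gripper_force: 0.0
```

Run:
```python
from h import *
where()
a=[]
for n,(r0,r1,c0,c1) in(("top",(130,270,200,390)),("side",(100,300,150,420))):
    im,d=optics.grab_frame(n); a.append(cv2.resize(im[r0:r1,c0:c1,::-1],(400,300),interpolation=2))
cv2.imwrite("pics/s3.png",np.hstack(a))
```

```text
t 18.0 cradle TCP [140.7  97.4 117.7] turn left [0.0016 0.0001 0.0033] F cradle [ 0.   0.1 -1.2] w 0.7 gf 0.0
```

View pics/s3.png

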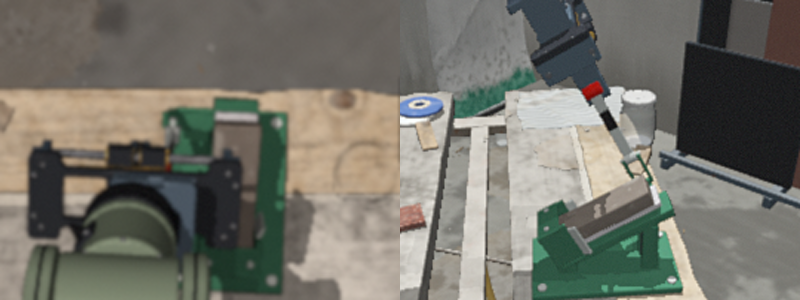

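The fingers are pushing the red grip at right-half pixel (592,90) and the strap is swinging over. The stone stays seated. I continue the sweep.

Request:
send_rows([
  [[0,0,0,0,-0.08,0,1],[0,0,0,0,-0.08,0,1],[0,0,0,0,-0.08,0,1],[0,0,0,0,-0.08,0,1],[0,0,0,0,0,0,1]],
])

```text
time_s: 18.6
ee_pos: [557.3, -65.9, 216.6]
ee_rot: [-179.8, 28.0, 178.9]
force: [-0.6, 0.5, -0.6]
gripper_width: 0.1
gripper_force: 0.0
```

```bash
cat >> h.py <<'E'
def red():
    for n in("top","side"):
        im,d=optics.grab_frame(n); h=cv2.cvtColor(im,cv2.COLOR_RGB2HSV)
        m=((h[:,:,0]<8)|(h[:,:,0]>172))&(h[:,:,1]>150)&(h[:,:,2]>80)
        r=Ti(maskpts(n,m,d),*Q); r=r[(abs(r[:,0]-140)<40)&(abs(r[:,1]-30)<120)]
        if len(r)>5: print(n,"red",len(r),r.min(0).round(),r.max(0).round())
E
python3 -c "
from h import *
where(); red()"
```

```text
t 18.6 cradle TCP [141.4  35.  116.9] turn left [ 0.0015 -0.0004  0.0018] F cradle [-0.8  0.5 -0.2] w 0.1 gf 0.0
side red 116 [129.   4. 123.] [153.  25. 140.]
```

Request:
send_rows([
  [[0,0,0,0,-0.05,0,1],[0,0,0,0,0.02,0,1],[0,0,0,-0.05,0.02,0.09,1],[0,0,0,-0.05,0,0.09,1],[0,0,0,0,-0.08,0,1],[0,0,0,0,-0.08,0,1],[0,0,0,0,0,0,1]],
])

```text
time_s: 19.4
ee_pos: [537.5, -99.2, 253.3]
ee_rot: [-179.8, 28.0, 179.0]
force: [-0.2, 0.1, 0.1]
gripper_width: 0.4
gripper_force: 0.0
```

```bash
python3 -c "
from h import *
where(); red(); shift([140,2,140]); shift([140,-12,119])"
```

```text
t 19.4 cradle TCP [141.7   1.3 158.3] turn left [0.0017 0.0003 0.0013] F cradle [-0.2  0.1  0.2] w 0.4 gf 0.0
top red 27 [145.  -0. 124.] [151.  13. 136.]
side red 101 [128.  -4. 118.] [152.   7. 134.]
shift to [140, 2, 140] [ 0.0368 -0.0019 -0.0822]
shift to [140, -12, 119] [ 0.0849 -0.0727 -0.1749]
```

Request:
send_rows([
  [[0,0,0,0.026,-0.006,-0.053,1],[0,0,0,0.026,-0.006,-0.053,1],[0,0,0,0.018,-0.028,-0.033,1],[0,0,0,0.018,-0.028,-0.033,1],[0,0,0,0.02,-0.035,-0.0375,1],[0,0,0,0.02,-0.035,-0.0375,1],[0,0,0,0.0235,-0.0275,-0.044,1],[0,0,0,0.0235,-0.0275,-0.044,1],[0,0,0,0,0,0,1]],
])

```text
time_s: 20.4
ee_pos: [573.1, -145.8, 186.2]
ee_rot: [-178.8, 28.2, 179.4]
force: [-13.4, -30.6, 7.0]
gripper_width: 0.1
gripper_force: 12.6
```

```bash
python3 -c "
from h import *
where(); red(); shift([140,-44,61]); shift([140,-46,39])"
```

```text
t 20.4 cradle TCP [142.3 -44.6  82. ] turn left [0.0114 0.002  0.0017] F cradle [ -8.  -30.9  12.2] w 0.1 gf 12.6
side red 42 [129. -45.  69.] [152. -39.  78.]
shift to [140, -44, 61] [ 0.0399  0.0012 -0.1001]
shift to [140, -46, 39] [ 0.0914 -0.0097 -0.1973]
```

The tip is riding on the outer side of the grip, with 31 N sideways. I lift off and push further inboard.

Request:
send_rows([
  [[0,0,0,-0.035,-0.02,0.066,1],[0,0,0,-0.035,0,0.066,1],[0,0,0,0,0.06,0,1],[0,0,0,0,0,0,1]],
])

```text
time_s: 20.9
ee_pos: [558.1, -128.7, 211.3]
ee_rot: [-179.9, 27.9, 179.1]
force: [0.3, -0.1, -0.7]
gripper_width: 0.5
gripper_force: 0.0
```

```bash
python3 -c "
from h import *
where(); red(); shift([140,-30,95])"
```

```text
t 20.9 cradle TCP [140.6 -27.7 111.3] turn left [ 0.0012 -0.001  -0.0001] F cradle [-0.1 -0.1 -0.8] w 0.5 gf 0.0
top red 32 [145. -44.  70.] [158. -29. 121.]
side red 111 [129. -45.  68.] [152. -33.  85.]
shift to [140, -30, 95] [ 0.0346 -0.0093 -0.0725]
```

Request:
send_rows([
  [[0,0,0,0.026,-0.012,-0.05,1],[0,0,0,0.026,-0.012,-0.05,1],[0,0,0,0.019,-0.006,-0.035,1],[0,0,0,0.019,-0.006,-0.035,1],[0,0,0,0.019,-0.006,-0.035,1],[0,0,0,0,0,0,1]],
])

```text
time_s: 21.6
ee_pos: [580.0, -138.0, 169.8]
ee_rot: [-179.9, 27.9, 179.0]
force: [-0.2, 0.8, -1.3]
gripper_width: 0.5
gripper_force: 0.0
```

```bash
python3 -c "
from h import *
where(); red(); shift([140,-38,42])"
```

```text
t 21.6 cradle TCP [140.6 -36.7  64.3] turn left [ 0.001  -0.0015  0.0007] F cradle [-0.8  0.8 -1.1] w 0.5 gf 0.0
side red 114 [128. -52.  48.] [152. -40.  64.]
shift to [140, -38, 42] [ 0.0491 -0.008  -0.1054]
```

Working: the grip's centre is at about z 55. I continue down.

Request:
send_rows([
  [[0,0,0,0.019,-0.004,-0.037,1],[0,0,0,0.019,-0.004,-0.037,1],[0,0,0,0.012,0,-0.024,1],[0,0,0,0,0,0,1],[0,0,0,0,0,0,1]],
])

```text
time_s: 22.2
ee_pos: [590.0, -139.4, 151.2]
ee_rot: [-179.9, 27.9, 179.0]
force: [0.0, -0.1, 0.3]
gripper_width: 0.6
gripper_force: 0.0
```

```bash
python3 -c "
from h import *
where(); red()"
```

```text
t 22.2 cradle TCP [140.7 -37.9  43.2] turn left [ 0.0012 -0.0007  0.0005] F cradle [ 0.2 -0.1  0.3] w 0.6 gf 0.0
side red 128 [126. -55.   7.] [153. -21.  44.]
```

Request:
send_rows([
  [[0,0,0,0.0047,0,-0.0088,1],[0,0,0,0.0047,0,-0.0088,1],[0,0,0,0.0023,0,-0.0044,1],[0,0,0,0,0,0,1],[0,0,0,0,0,0,1]],
])

```text
time_s: 22.8
ee_pos: [592.4, -139.8, 148.2]
ee_rot: [-179.8, 28.0, 179.0]
force: [-4.3, -0.5, 7.2]
gripper_width: 0.0
gripper_force: 4.2
```

```bash
python3 -c "
from h import *
where(); red()"
```

```text
t 22.8 cradle TCP [141.4 -38.2  39.5] turn left [0.0019 0.0005 0.0005] F cradle [-0.4 -0.5  8.4] w 0.0 gf 4.2
side red 115 [127. -55.  24.] [153. -43.  41.]
```

Request:
send_rows([
  [[0,0,0,0.003,0,-0.006,1],[0,0,0,0,0,0,1],[0,0,0,0,0,0,1]],
])

```text
time_s: 23.2
ee_pos: [592.6, -139.8, 148.0]
ee_rot: [-179.8, 28.1, 179.1]
force: [-11.4, -0.5, 14.1]
gripper_width: 0.4
gripper_force: 8.9
```

```bash
python3 -c "
from h import *
where()"
```

```text
t 23.2 cradle TCP [141.5 -38.2  39.1] turn left [0.002  0.0008 0.0003] F cradle [-3.4 -0.7 17.8] w 0.4 gf 8.9
```

Request:
send_rows([
  [[0,0,0,-0.03,0,0.056,1],[0,0,0,-0.05,0,0.094,1],[0,0,0,-0.08,0,0.15,1],[0,0,0,-0.15,0,0.15,1],[0,0,0,-0.15,0,0.1,1],[0,0,0,-0.15,0,0,1],[0,0,0,0,0,0,1],[0,0,0,0,0,0,1]],
])

```text
time_s: 24.0
ee_pos: [471.0, -139.8, 256.7]
ee_rot: [-179.8, 28.1, 179.0]
force: [0.8, -1.1, -0.2]
gripper_width: 0.5
gripper_force: 0.0
```

Run:
```python
from h import *
where(); red(); a=[]
for n,(r0,r1,c0,c1) in(("top",(120,270,120,430)),("side",(130,300,200,400))):
    im,d=optics.grab_frame(n); a.append(cv2.resize(im[r0:r1,c0:c1,::-1],(400,300),interpolation=2))
    for s in optics.silhouettes(n,"stone_centre")[:1]:
        p=Ti(maskpts(n,s["mask"],d),*Q); print(n,np.percentile(p,[2,50,98],axis=0).round(1).tolist())
cv2.imwrite("pics/s4.png",np.hstack(a))
```

```text
t 24.0 cradle TCP [ 85.2 -40.4 192.2] turn left [0.0019 0.0008 0.0012] F cradle [ 0.7 -1.  -0.5] w 0.5 gf 0.0
top red 84 [125. -53.  30.] [152. -39.  47.]
side red 120 [127. -55.  18.] [152. -15.  40.]
top [[21.3, -23.3, 1.1], [78.5, 0.2, 25.2], [148.8, 23.1, 29.5]]
side [[-17.5, -263.8, -55.1], [9.0, -244.9, -33.6], [33.8, -211.2, -19.3]]
```

View pics/s4.png

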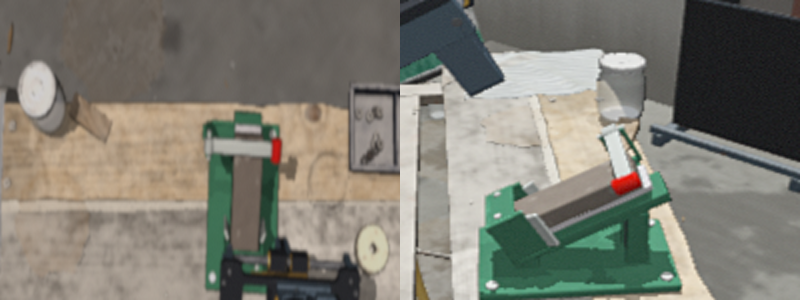

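The clamp lies shut across the stone: the strap runs from (208,145) to (277,150) in the left half. The stone is home and seated, its end at x≈149 and its top at ≈25. Jar, wedge and felt wheel haven't moved, and the arm is clear.

```bash
python3 -c "
from workcell import env
print(env.job_done())"
```

```text
the job is handed in; nothing more can be done
None
```

The stone is against the stop and fully down on the bottomed bed, confirmed by a firm 30 N press; the clamp was then swung shut over it, the arm is clear of everything, and the job was handed in at about 24 s of the 72 s allowed.

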